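Clamp the flow cell with the slip-clutch thumbscrew

TASK

Swing the open clamp arm back over the steel flow cell until it rests against its stop, then tighten the thumbscrew on it clockwise until its clutch gives way, and stop right there, at the first slip: do not let it slip on by more than about 30 degrees. Leave the cell clamped and let go, without touching the cell or disturbing the vials, bottle and beaker.

Things in the scene. Friction and masses are not known exactly. Their poses are not given: they have to be found in the camera images.
- station: fixed clamp station: aluminium base plate 200 x 150 x 12 mm (70 mm to its -x side, 130 mm to its +x side) with a square steel nest, 62 mm wide, for the cell. Origin: on the table, straight below the screw axis of the CLOSED clamp and the nest's centre. The pivot post stands 95 mm from it along +x; a thin dark stop post, 92 mm high, stands on the closed arm's +y side
- clamp_arm: swing arm, 28 mm wide, 80 to 96 mm above the table, a little stiff (1 N at the knob), stays where left. Origin: on its upright pivot axis, 80 mm up; it runs along its own -x, the screw axis 95 mm from the origin. Closed, against the rigid stop, its axes are parallel to the station's; it starts 0.7 to 1.3 rad open, counter-clockwise from above (end towards the station's -y), and closes clockwise
- screw_grip (a point): point on the arm's screw axis, 126 mm above the table, where to grip the knob, tool pointing down; it does not turn with the knob. While swinging the arm by the knob, turn the wrist along with the arm, so that the knob does not turn on it (more than 1.4 rad anticlockwise from its start may take the screw to its other end, where the clutch slips too)
- knob: black round fluted thumbscrew knob, 40 mm across, 103 to 137 mm above the table, white line on its top. Origin: on the screw axis, at its underside. Clockwise from above tightens, 1.2 to 3.2 rad to go (not shown). Turning takes 0.04 N m, 0.06 with the foot on the cell; at the screw's end it winds up springily (2 N m per rad) to 0.30 N m, then the clutch slips. 30 to 50 N grip holds it
- flow_cell: plain steel cube, 36 mm, with small round windows, 0.2 kg, loose in the nest, its top 66 mm above the table. Origin: centre of its underside. The screw's white sprung foot, 18 mm wide, under the arm, passes 1.5 to 8 mm above the cell before tightening and presses on it with about 6 N when the screw is home
- vial_a: small amber vial, diameter 15, height 41 mm, standing on the base plate near its corner at -x, +y. Origin: centre of its underside
- vial_b: same vial, on the base plate near its corner at -x, -y
- solvent_bottle: glass bottle, diameter 86, height 180 mm, on the table to the left. Origin: centre of its underside
- beaker: glass beaker, diameter 70, height 85 mm, on the table to the right. Origin: centre of its underside
- slip_pin: steel pin, 8 mm across, in the middle of the knob's top. It rises out of the knob by 2.5 mm per rad of clutch slip (sinks for anticlockwise slip) and stays. Origin: centre of its top, 139.5 mm above the table at the start. Under the knob, 97 to 101 mm up, a steel disc, 56 mm across, with a short black line turns with the screw: it stops turning when the clutch slips, smoothly, at 0.30 N m
There are look-alikes about, which are no part of the job. What is shaped like the station but purple is not meant.

How it is judged (in metres and radians):
On the way, in this order (a step that is already met when the one before it is completed fails the run):
1. the clamp arm is swung against its stop (within 0.06 rad), the screw not yet down on the cell (angle between the x axis of clamp_arm and the x axis of station, either way round below 0.06 rad and contact force between clamp_arm and flow_cell below 1 N), for 0.1 s.
2. the foot presses on the cell and the clutch has begun to slip (0.05 rad or more: the pin has risen 0.125 mm) (angle between the x axis of clamp_arm and the x axis of station, either way round below 0.06 rad and contact force between clamp_arm and flow_cell above 3 N and z of slip_pin in the frame of knob above 0.036625 m), for 0.1 s.
At the end, for the whole second after the job is handed in: the clamp arm is against its stop (within 0.06 rad), the screw's foot presses on the cell with more than 3 N, the clutch has slipped by 0.05 to 0.6 rad and no more, and the cell stands upright in its nest within 4 mm of its centre (all of step 2 and z of slip_pin in the frame of knob below 0.038 m and horizontal distance between flow_cell and station below 0.004 m and angle between flow_cell's own z axis and vertical below 0.05 rad); the robot touches nothing.
It fails at once if the clutch slips on, more than 0.6 rad (about 34 degrees, 1.5 mm of the pin), either way (z of slip_pin in the frame of knob above 0.038 m or z of slip_pin in the frame of knob below 0.035 m).
It fails at once if the fingers or the arm touch the flow cell (contact force between any of the fingers, the arm and flow_cell above 1 N).
It fails at once if a vial, the bottle or the beaker is moved more than 20 mm (distance of any of vial_a, vial_b, solvent_bottle, beaker from where it was at the start of the episode above 0.02 m).
It also fails if it takes over 61 s, if anything falls off the work surface, if the arm or the gripper's body presses on something with over 40 N, if the wrist force passes 120 N, or if a joint passes its speed limit or range.

ROBOT

A 7-joint arm with a two-finger parallel gripper is mounted at the origin on the work surface. World frame = base frame: x ahead of the robot, y to its left, z up, the work surface at z = 0. Lengths are in m, angles in degrees, forces in N, time in s.
With the tool pointing down it reaches from about 0.35 to 0.775 m from the base axis. Payload 3.1 kg.
Tool frame: the origin (TCP) lies between the finger pads, 19 mm behind the fingertips; this is the grasp point; z points along the fingers, y is the line along which they close (so a half turn about z gives the same grasp; the last joint's range is limited). The gripper opens to 85 mm and grips with 20 to 120 N. Pads are 22 mm wide; open, the fingers measure 114 mm over their backs; the gripper's body (76 mm by 85 mm) begins 54 mm behind the grasp point. The pads swing forward as they close: fully open they stand 13 mm farther back than shut.
Start: joints at [-78.478, 17.813, 0.802, 86.603, -0.252, 75.585, -1.558], TCP at [0.132, 0.534, 0.25] pointing down, gripper open.
Joint ranges: [-154.91, 154.91], [-16.99, 109.72], [-72.82, 74.43], [7.12, 147.25], [-82.49, 262.49], [11.32, 116.49], [-174.64, 174.64]. Speed limits (degrees/s): [159.86, 159.86, 180, 180, 180, 180, 180].

INTERFACE

Orientations are given as [roll, pitch, yaw] about the fixed x, y, z axes, in that order (R = Rz(yaw) Ry(pitch) Rx(roll)).
In Python, from station import robot, fingers, vision, workorder, recognise gives the robot as it stands. Calls block until the motion is done:
- robot.move_to(position, orientation): joint-space move of the TCP to a pose.
- robot.line_to(position, orientation=None, velocity=0.15, f_stop=None): straight line of the TCP; orientation=None keeps the orientation; velocity is the mean speed in m/s. With f_stop (N) it stops when the force on the tool has changed by that much, and returns True; else False.
- robot.move_j(angles): joint-space move.
- fingers.gripper_to(opening, force=None): opening from 0.0 (shut) to 1.0 (fully open); force is the grip in N (None keeps the last); returns when the fingers have stopped.
- robot.pause(seconds).
- robot.inverse_kinematics(position, orientation): joint angles nearest the present ones, or None.
- vision.grab_frame(name): name is "side" or "top"; returns the picture (400x640x3 uint8, red, green, blue); there is no depth.
- vision.calibration(name): a dict with "mtx" (3x3 intrinsics, pixels), "extrinsics" (4x4, takes a point from world to camera coordinates). Camera axes: x right, y up, looking along -z (the intrinsics and any distortion apply to the point x, -y, -z); pixel columns grow to the right and rows downward; lengths in m; the calibration is good to about 2 mm. A picture is of the moment at which its call begins. calibration takes no time and is no camera call.
A pose or a line that the arm cannot do raises robot.PlanningError and nothing moves.
- workorder.close_job(): hands the job in; it is judged then, once.
Trained networks look in the newest picture that a camera, given by its name, has taken for a name from the list of things; names that differ only in an ending like _2 or _b are one class to them, and where a whole thing is asked for, a point or a joint stands for the part that bears it (a point fixed in the world has none). Each returns a list of dicts, best first, with "p" (0 to 1); they miss things now and then, are a little off and sometimes report something else, mostly with a low value. They report only what shows in the picture. A call takes as long as a camera call. They do not tell look-alikes from the thing itself.
- recognise(label, camera): "rect" ([centre column, centre row, width, height] in pixels, round what is visible of it).
Readings, each from a call of its own:
- robot.current_time_s(): time.
- robot.current_joint_positions(): joint angles.
- robot.current_dq(): joint speeds.
- robot.current_joint_torque(): joint torques, N m.
- robot.current_tool_pos(): TCP position.
- robot.current_eef_rot(): TCP orientation.
- robot.current_contact_force(): force on the tool from outside, world axes, zero at the start.
- robot.current_torque(): the same for the moment, N m.
- robot.current_finger_gap(): opening from 0.0 (shut) to 1.0 (fully open).
- robot.current_gripper_force(): force on a finger pad.
Only numpy, scipy, OpenCV 4.12 (cv2) and the standard library are available. Lean on these libraries where they do the work, as an engineer would, in place of code of your own. Each camera call takes 0.05 s, during which the arm holds its last target. There are 200 camera calls.

## Working session

There is one attempt and no reset: what is moved stays moved. The work goes in short steps, each a Python script; the robot and the scene stay as the last script left them, time stands still between calls to the robot, and variables do not carry over. Pictures are saved under pics/ and viewed, at most 10 in all, crops included, and the job is handed in when it is done.

```bash
mkdir -p pics; ls; python3 - <<'E'
from station import robot,vision,recognise
import cv2,numpy as np
np.set_printoptions(precision=4,suppress=True)
for c in("top","side"):
    im=vision.grab_frame(c); cv2.imwrite(f"pics/{c}0.png",im[:,:,::-1])
    k=vision.calibration(c); print(c,{a:(np.array(b).tolist()) for a,b in k.items()})
    for l in("station","knob","clamp_arm","flow_cell","slip_pin","vial_a","solvent_bottle","beaker"):
        print(l,[(round(d["p"],2),np.round(d["rect"],1).tolist()) for d in recognise(l,c)])
print(robot.current_time_s())
E
```

```text
pics
top {'mtx': [[363.6528902546055, 0.0, 322.58941843751586], [0.0, 363.6528902546055, 203.79048174118049], [0.0, 0.0, 1.0]], 'extrinsics': [[0.026513343735904825, -0.9996336634605494, 0.005438885950551315, -0.04852171543535711], [0.9839773759604785, 0.0270569284652003, 0.17622839220727352, -0.4673701103308425], [-0.1763109928560138, 0.0006793367871544847, 0.9843342787385069, -0.984493251058303], [0.0, 0.0, 0.0, 1.0]]}
station [(0.84, [265.1, 178.7, 61.9, 71.0]), (0.82, [352.4, 189.7, 66.0, 74.6]), (0.65, [394.6, 278.9, 58.5, 80.8]), (0.65, [375.9, 174.4, 17.1, 17.5])]
knob [(0.78, [379.6, 173.3, 14.3, 16.5]), (0.66, [402.5, 290.1, 16.0, 19.1]), (0.56, [362.7, 168.4, 46.8, 33.6]), (0.47, [257.0, 176.4, 17.8, 16.6]), (0.22, [456.6, 177.8, 30.0, 26.1])]
clamp_arm [(0.77, [400.1, 275.7, 25.2, 61.0]), (0.65, [259.4, 165.5, 22.2, 51.2]), (0.64, [362.9, 168.4, 46.1, 33.7])]
flow_cell [(0.69, [349.5, 195.4, 13.4, 14.4]), (0.49, [362.4, 168.0, 49.1, 33.6])]
slip_pin []
vial_a []
solvent_bottle [(0.67, [165.9, 218.6, 49.7, 37.7])]
beaker [(0.87, [456.3, 175.7, 30.0, 25.5])]
side {'mtx': [[4
[... 431 characters left out ...]
, 98.4, 77.0]), (0.93, [358.2, 230.8, 85.3, 62.4]), (0.75, [327.4, 182.8, 67.3, 57.6])]
knob [(0.82, [381.4, 217.8, 17.4, 16.7]), (0.61, [321.1, 162.3, 15.4, 16.5]), (0.61, [290.6, 271.9, 20.5, 20.4])]
clamp_arm [(0.94, [380.1, 216.2, 19.9, 31.8]), (0.92, [306.9, 273.5, 55.8, 26.3]), (0.62, [328.7, 168.2, 42.4, 18.6])]
flow_cell [(0.73, [350.4, 229.1, 20.6, 14.3]), (0.61, [257.6, 148.7, 26.6, 52.8])]
slip_pin []
vial_a [(0.47, [438.6, 295.6, 30.0, 39.8]), (0.43, [325.4, 229.6, 7.8, 9.2]), (0.42, [346.9, 245.6, 11.0, 9.2]), (0.37, [380.3, 216.6, 22.4, 32.0])]
solvent_bottle [(0.75, [257.9, 146.2, 30.1, 53.7]), (0.15, [358.9, 230.6, 83.7, 63.3])]
beaker [(0.71, [439.0, 294.7, 30.7, 39.0])]
0.9
```

View pics/top0.png

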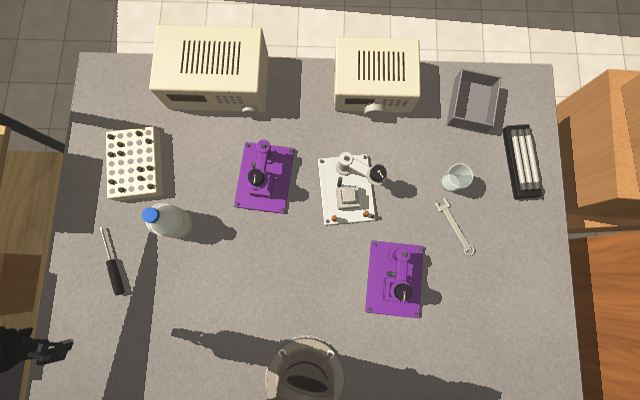

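View pics/side0.png

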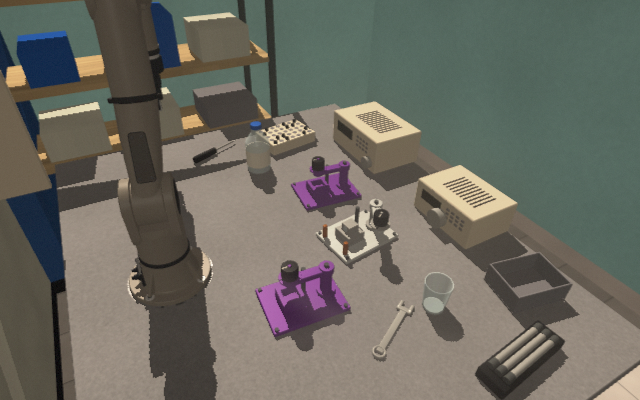

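```bash
python3 - <<'E'
import cv2,numpy as np
a=cv2.imread("pics/top0.png")[145:230,310:395]; b=cv2.imread("pics/side0.png")[190:265,312:402]
cv2.imwrite("pics/ct.png",cv2.resize(a,None,fx=7,fy=7,interpolation=cv2.INTER_CUBIC))
cv2.imwrite("pics/cs.png",cv2.resize(b,None,fx=8,fy=8,interpolation=cv2.INTER_CUBIC))
E
```

```text
(no output)
```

View pics/ct.png

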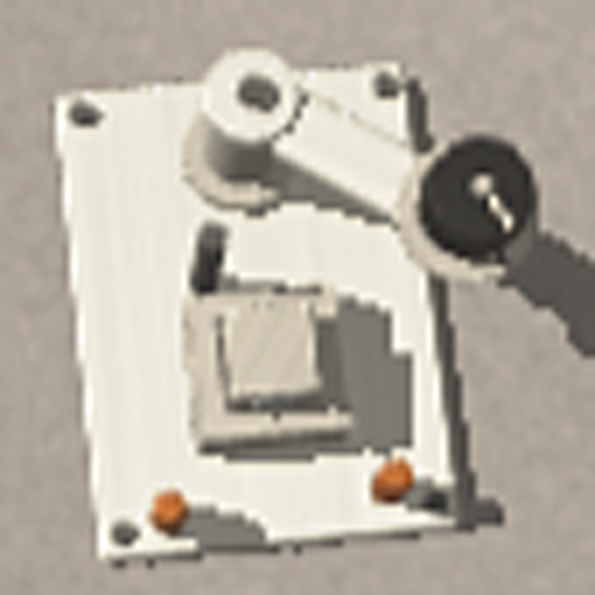

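View pics/cs.png

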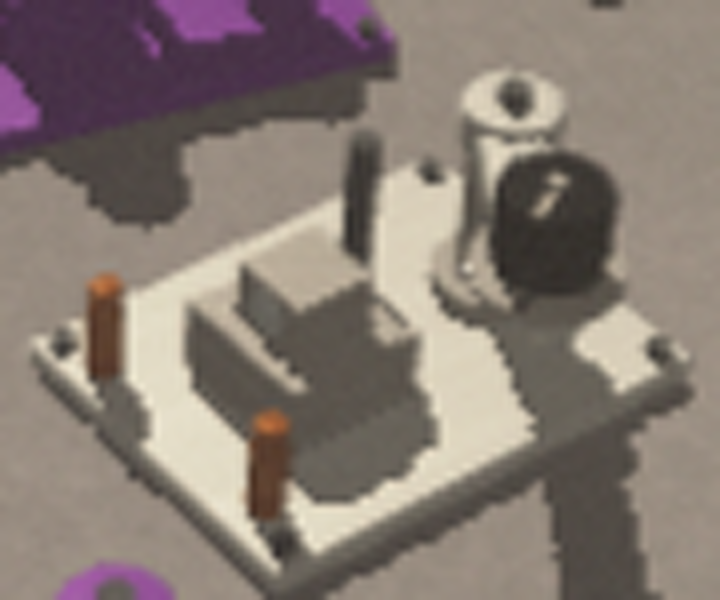

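```bash
cat > h.py <<'E'
import numpy as np,cv2
from station import robot,fingers,vision,workorder,recognise
def proj(c,P):
    k=vision.calibration(c);E=np.array(k["extrinsics"]);p=np.atleast_2d(P)@E[:3,:3].T+E[:3,3]
    p=p*[1,-1,-1];q=p@np.array(k["mtx"]).T
    return q[:,:2]/q[:,2:]
def st(p,L):  # station-frame -> world
    x,y,a=p[:3];L=np.atleast_2d(L);c,s=np.cos(a),np.sin(a)
    return np.c_[x+c*L[:,0]-s*L[:,1],y+s*L[:,0]+c*L[:,1],L[:,2]]
def knob(q,z,r=.095): return [.095-r*np.cos(q),-r*np.sin(q),z]
E
python3 - <<'E'
from h import *
from scipy.optimize import least_squares
C=[[.13,.075,.012],[.13,-.075,.012],[-.07,-.075,.012],[-.07,.075,.012]]
up=lambda a,f,o:(np.array(a,float)+.5)/f-.5+o
T=up([(57,98),(403,64),(460,520),(102,553),(482,185)],7,[310,145])
S=up([(688,352),(280,570),(35,343),(558,180)],8,[312,190])
def res(p):
    k=knob(p[3],.1395)
    return np.r_[(proj("top",st(p,C+[k]))-T).ravel(),(proj("side",st(p,C[1:]+[k]))-S).ravel()]
r=least_squares(res,[.7,-.05,.05,1.]);print(r.x,np.round(r.fun.reshape(-1,2),2))
p=r.x; k=st(p,knob(p[3],.126));print(k,"closed",p[:2],robot.current_finger_gap())
# pivot top check
print("knob top only, per cam:")
for c,px in(("top",T[4]),("side",S[3])):
    s=least_squares(lambda v:(proj(c,[[v[0],v[1],.1395]])-px).ravel(),[.7,-.1]);print(c,s.x)
np.save("p.npy",p)
print(np.hypot(*k[0,:2]),[robot.inverse_kinematics(k[0]+[0,0,dz],[180,0,y]) is not None for dz in(0,.1) for y in range(-180,180,30)])
for y in range(-180,180,15):
    j=robot.inverse_kinematics(k[0],[180,0,y]);print(y,np.round(j,0) if j is not None else None)
E
```

```text
[ 0.49333324 -0.10574771  0.12608388  0.94509629] [[-0.92 -1.01]
 [-0.27 -0.88]
 [-0.04  0.18]
 [-0.63  0.57]
 [-0.4  -0.3 ]
 [ 1.17  1.13]
 [-0.08  1.66]
 [-1.08  0.27]
 [-0.07  0.47]]
[[ 0.5420657  -0.17718927  0.126     ]] closed [ 0.49333324 -0.10574771] 0.9959713216627939
knob top only, per cam:
top [ 0.5412877 -0.1782345]
side [ 0.54342355 -0.17559531]
0.570290508103958 [True, True, True, True, True, True, True, True, True, True, True, True, True, True, True, True, True, True, True, True, True, True, True, True]
-180 [-15.  31.  45.  95. -24.  64. 127.]
-165 [-18.  33.  51.  95. -28.  65. 145.]
-150 [-21.  35.  56.  95. -32.  67. 163.]
-135 [ 51.  35. -51.  92.  29.  67. 128.]
-120 [ 56.  40. -62.  92.  37.  71. 137.]
-105 [ -25.   40.   64.   95.  -38.   70. -147.]
-90 [ -25.   40.   64.   95.  -38.   70. -132.]
-75 [ -25.   40.   64.   95.  -38.   70. -117.]
-60 [ -25.   40.   64.   95.  -38.   70. -102.]
-45 [-25.  40.  64.  95. -38.  70. -87.]
-30 [-25.  40.  64.  95. -38.  70. -72.]
-15 [-20.  34.  54.  95. -30.  66. -64.]
0 [-20.  35.  54.  95. -30.  66. -48.]
15 [-20.  34.  54.  95. -30.  66. -33.]
30 [-20.  35.  55.  95. -30.  66. -18.]
45 [-20.  35.  54.  95. -30.  66.  -3.]
60 [-20.  35.  55.  95. -30.  66.  12.]
75 [-21.  35.  55.  95. -31.  67.  27.]
90 [-21.  35.  55.  95. -31.  67.  42.]
105 [-21.  35.  55.  95. -31.  67.  57.]
120 [-21.  35.  56.  95. -31.  67.  73.]
135 [-21.  35.  56.  95. -31.  67.  88.]
150 [-22.  36.  57.  95. -32.  67. 103.]
165 [-17.  32.  49.  95. -26.  65. 114.]
```

```bash
python3 - <<'E'
from h import *
np.set_printoptions(precision=3,suppress=True)
p=np.load("p.npy");k=st(p,knob(p[3],.126))[0]
j=list(robot.current_joint_positions());print(robot.current_eef_rot())
j[0]=18;robot.move_j(j)
print(robot.current_tool_pos(),robot.current_eef_rot(),robot.current_time_s())
yo=np.degrees(p[2]+p[3]);yc=np.degrees(p[2])
print("open yaw",yo,"closed",yc)
for n,pos,ys in(("open",k,(yo,yo-180)),("closed",st(p,[[0,0,.126]])[0],(yc,yc+180,yc+90,yc-90))):
    for y in ys: print(n,round(y),robot.inverse_kinematics(pos,[180,0,y]))
for i in range(3):print(robot.current_contact_force(),robot.current_torque())
E
```

```text
[179.993   0.001 166.093]
[ 0.516 -0.19   0.25 ] [179.993  -0.039  69.752] 3.7833
open yaw 61.37410331569251 closed 7.224074409522701
open 61 [ 15.459  25.669   1.27   93.56   -0.63   60.779 -11.715]
open -119 [ 37.016  28.663 -28.887  92.654  15.129  62.602 155.466]
closed 7 [  4.136  18.75    7.495 104.117  -2.856  57.315 -69.996]
closed 187 [ 25.994  20.114 -19.848 103.272   7.916  57.968 100.276]
closed 97 [ 14.91   18.98   -5.908 103.698   2.276  57.436  15.32 ]
closed -83 [  -7.451   19.458   22.065  104.556   -8.523   57.603 -154.72 ]
[ 0.398 -0.332 -0.033] [ 0.003  0.008 -0.089]
[ 0.398 -0.332 -0.033] [ 0.003  0.008 -0.089]
[ 0.398 -0.332 -0.033] [ 0.003  0.008 -0.089]
```

```bash
python3 - <<'E'
from h import *
np.set_printoptions(precision=3,suppress=True)
p=np.load("p.npy");k=st(p,knob(p[3],.126))[0];yo=np.degrees(p[2]+p[3])-180
robot.move_to([k[0],k[1],.22],[180,0,yo])
print(robot.line_to(list(k),velocity=.08,f_stop=8),robot.current_tool_pos(),robot.current_joint_positions(),robot.current_contact_force(),robot.current_torque())
fingers.gripper_to(0.0,force=25)
print(robot.current_finger_gap(),robot.current_gripper_force(),robot.current_tool_pos(),robot.current_contact_force(),robot.current_torque(),robot.current_time_s())
cv2.imwrite("pics/g.png",np.hstack([cv2.resize(vision.grab_frame(c)[y:y+100,x:x+100,::-1],None,fx=4,fy=4,interpolation=2) for c,x,y in(("top",320,130),("side",330,160))]))
E
```

```text
False [ 0.543 -0.177  0.127] [ 35.646  28.249 -26.896  92.656  13.996  62.369 156.369] [-0.383 -0.642 -0.111] [-0.002  0.027 -0.032]
0.46024484667353566 26.356434049084783 [ 0.542 -0.177  0.126] [-0.064 -0.011  1.748] [-0.029 -0.023 -0.031] 7.9667
```

View pics/g.png

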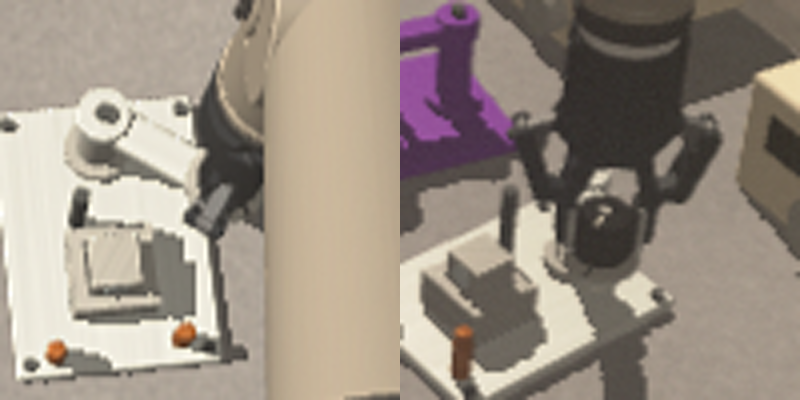

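The knob at (605,230) in the side half sits between both fingers, with a 39 mm gap. Now the swing.

```bash
python3 - <<'E'
from h import *
np.set_printoptions(precision=3,suppress=True)
p=np.load("p.npy");q0=p[3]
def go(q,**kw):
    w=st(p,knob(q,.126))[0]
    return robot.line_to(list(w),[180,0,np.degrees(p[2]+q)-180],**kw)
def rep(q):
    a=p[2]+q;f=np.array(robot.current_contact_force())
    print(round(q,3),"rad %.1f tan %.1f z %.1f"%(f[0]*np.cos(a)+f[1]*np.sin(a),-f[0]*np.sin(a)+f[1]*np.cos(a),f[2]),robot.current_torque(),round(robot.current_time_s(),2))
for q in np.linspace(q0,.12,7)[1:]:
    go(q,velocity=.06);rep(q)
    f=np.array(robot.current_contact_force())
    if np.hypot(*f[:2])>25: print("high");break
else:
    for q in(.06,.03,.0,-.03,-.05):
        s=go(q,velocity=.03,f_stop=8);rep(q)
        if s: print("stop");break
w=np.array(robot.current_tool_pos());a=p[2];pv=st(p,[[.095,0,0]])[0];d=pv[:2]-w[:2]
print(w,robot.current_eef_rot(),"arm angle est rel station",np.arctan2(d[1],d[0])-a,np.hypot(*d),robot.current_joint_positions())
E
```

```text
0.808 rad -0.7 tan 0.2 z 4.3 [ 0.096  0.137 -0.043] 8.43
0.67 rad -1.3 tan 1.8 z 5.0 [ 0.015  0.113 -0.059] 8.8
0.533 rad -0.3 tan 0.3 z 5.3 [ 0.018  0.098 -0.027] 9.17
0.395 rad -0.3 tan 0.3 z 4.7 [ 0.022  0.137 -0.042] 9.53
0.258 rad -0.0 tan 0.1 z 5.8 [ 0.025  0.093 -0.03 ] 9.9
0.12 rad -0.6 tan 0.8 z 6.3 [ 0.072  0.122 -0.048] 10.27
0.06 rad -0.3 tan 0.5 z 4.7 [ 0.035  0.051 -0.003] 10.61
0.03 rad -0.4 tan 0.8 z 5.2 [ 0.011  0.09  -0.031] 10.86
0.0 rad 0.1 tan -0.2 z 6.1 [-0.002  0.08  -0.08 ] 11.11
-0.03 rad 1.2 tan -5.8 z 4.5 [-1.178 -0.238  0.027] 11.36
-0.05 rad 0.7 tan -8.2 z 4.1 [-1.7   -0.256  0.055] 11.61
[ 0.494 -0.105  0.126] [-179.685    0.116 -175.643] arm angle est rel station -0.00399127691601385 0.09443833481729466 [ 23.763  19.724 -17.309 103.445   7.162  57.684  97.946]
```

```bash
python3 - <<'E'
from h import *
np.set_printoptions(precision=2,suppress=True)
p=np.load("p.npy")
w=st(p,knob(-.015,.126))[0];robot.line_to(list(w),[180,0,np.degrees(p[2])-180],velocity=.03)
fingers.gripper_to(0.0,force=45);robot.pause(.1)
cv2.imwrite("pics/cl.png",vision.grab_frame("side")[:,:,::-1])
def tz(n=3):
    v=[]
    for _ in range(n): robot.pause(.02);v.append(robot.current_torque()[2])
    return np.mean(v)
b=tz(5);f=robot.current_contact_force();print("base",b,f,robot.current_gripper_force())
j=np.array(robot.current_joint_positions());print(j[6]);hot=0;j0=j[6]
while j[6]>-172:
    j[6]-=5;robot.move_j(list(j));t=tz()
    f=np.array(robot.current_contact_force())
    print("%.0f:%.3f/%.0f"%(j0-j[6],t,np.hypot(*f[:2])),end=" ")
    if abs(t-b)>.15 or np.linalg.norm(f)>30: break
print(robot.current_contact_force(),robot.current_torque(),robot.current_time_s())
E
```

```text
base -0.05313750084385373 [ 1.79 -3.87  5.05] 45.05769501440227
100.91500517395544
5:-0.007/3 10:0.007/3 15:0.007/3 20:-0.002/3 25:0.007/3 30:-0.003/2 35:-0.000/3 40:0.052/1 45:0.026/2 50:0.017/2 55:0.019/2 60:-0.004/1 65:-0.001/2 70:0.027/2 75:0.039/2 80:0.046/2 85:0.010/3 90:0.025/2 95:0.055/3 100:0.013/3 105:0.017/3 110:-0.023/4 115:0.013/4 120:0.032/4 125:0.026/4 130:0.024/5 135:0.048/6 140:0.054/6 145:0.026/5 150:0.021/5 155:0.053/5 160:0.121/5 [4.9  0.12 2.06] [ 0.07 -1.07  0.13] 21.9167
```

```bash
cat > s.py <<'E'
from h import *
import sys
j=np.array(robot.current_joint_positions())
for i in range(int(sys.argv[1])):
    j[6]-=2;robot.move_j(list(j));v=[]
    for _ in range(8): robot.pause(.03);v.append(robot.current_torque()[2])
    print("%.1f:%.3f"%(100.9-robot.current_joint_positions()[6],np.mean(v)),end=" ")
print(robot.current_contact_force(),robot.current_time_s())
E
python3 s.py 4
```

```text
161.8:0.169 163.8:0.257 165.8:0.285 167.8:0.288 [4.89150922 0.24359518 1.75296815] 23.9833
```

```bash
python3 s.py 4; python3 - <<'E'
from h import *
robot.pause(.2)
fingers.gripper_to(0.8);robot.pause(.1)
w=robot.current_tool_pos();print(w,robot.current_finger_gap())
robot.line_to([w[0],w[1],.24],velocity=.1)
j=np.array(robot.current_joint_positions());j[0]+=45;robot.move_j(list(j))
print(robot.current_time_s(),robot.current_contact_force())
I=[cv2.resize(vision.grab_frame(c)[y:y+80,x:x+80,::-1],None,fx=5,fy=5,interpolation=2) for c,x,y in(("top",310,145),("side",318,180))]
cv2.imwrite("pics/end.png",np.hstack(I))
E
```

```text
169.8:0.282 171.8:0.280 173.8:0.307 175.8:0.293 [4.39946731 0.24797375 1.46672657] 26.05
[ 0.49359719 -0.10564922  0.12620657] 0.7997517072557996
29.4667 [ 0.76567951  0.0814202  -0.06355026]
```

View pics/end.png

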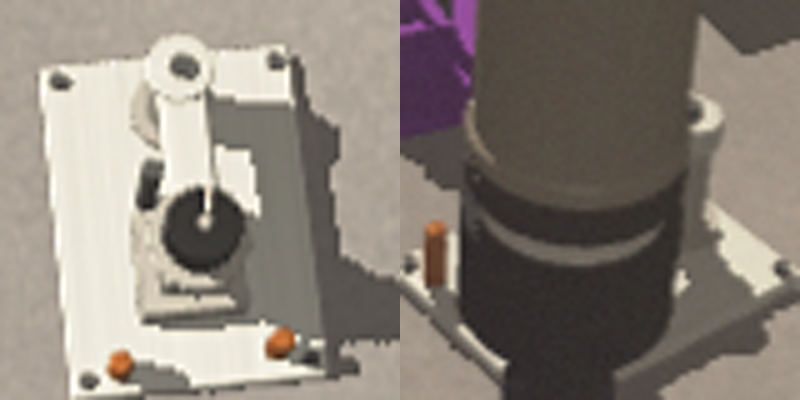

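```bash
python3 - <<'E'
from h import *
from scipy.optimize import least_squares
j=np.array(robot.current_joint_positions());j[0]=-30;robot.move_j(list(j))
p=np.load("p.npy")
for c in("top","side"):
    A=cv2.imread(f"pics/{c}0.png");B=vision.grab_frame(c)[:,:,::-1].copy();cv2.imwrite(f"pics/{c}1.png",B)
    for n,im,q in(("start",A,p[3]),("end",B,0)):
        k=st(p,knob(q,.137))[0];g=im.astype(float).mean(2)
        # score each line angle: mean brightness along r=5..17 mm on the knob top, small search in centre
        best=[]
        for a in np.radians(np.arange(0,360,2)):
            for dx in np.arange(-.004,.0041,.001):
                for dy in np.arange(-.004,.0041,.001):
                    if c=="side" and 0: pass
                    r=np.linspace(0,.016,12)
                    P=np.c_[k[0]+dx+r*np.cos(a),k[1]+dy+r*np.sin(a),np.full(12,.1375)]
                    u=proj(c,P).astype(np.float32) if False else None
                    best.append((a,dx,dy,P))
        U=proj(c,np.vstack([b[3] for b in best])).astype(np.float32).reshape(len(best),12,2)
        v=cv2.remap(g.astype(np.float32),U[...,0].copy(),U[...,1].copy(),cv2.INTER_LINEAR).mean(1)
        # exclude runs off the knob: centre within 2.5 mm handled by the opposite side being dark
        o=2*U[:,:1]-U[:,4:];d=cv2.remap(g.astype(np.float32),o[...,0].copy(),o[...,1].copy(),cv2.INTER_LINEAR).max(1)
        s=v-.5*d;i=np.argsort(-s)[:15];a=np.array([best[t][0] for t in i])
        print(c,n,np.degrees(a[0]).round(),"mean",np.degrees(np.angle(np.exp(1j*a).mean())).round(1),"std",np.degrees(a.std()).round(1))
I=[cv2.resize(cv2.imread(f"pics/side{n}.png")[185:245,330:400],None,fx=5.7,fy=5.7,interpolation=2) for n in(0,1)]
cv2.imwrite("pics/s01.png",np.hstack(I));print(robot.current_time_s())
E
```

```text
top start 216.0 mean -146.3 std 4.4
top end 0.0 mean -2.1 std 174.1
side start 220.0 mean -151.3 std 39.5
side end 352.0 mean -6.9 std 2.7
32.4
```

View pics/s01.png

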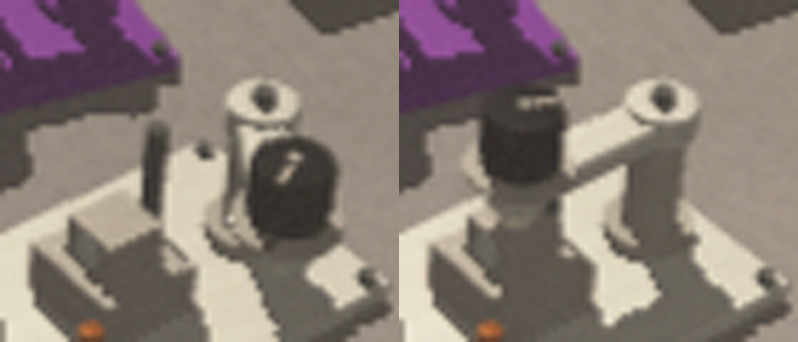

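The arm is against its stop with the foot down on the cell. The torque levelled off at about 0.30 N m for roughly 11° (about 0.2 rad of slip), and the knob line turned about as far as expected. Handing the job in.

```bash
python3 -c "
from h import *
print(workorder.close_job(),robot.current_time_s())"
```

```text
the job is handed in; nothing more can be done
the job is handed in; nothing more can be done
```

The job is handed in, but no verdict came back: the arm is closed on its stop and the screw tightened to an estimated 0.2 rad of clutch slip (inferred from the torque levelling off; the pin's rise was not measured), the knob is released, and the robot is clear.

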